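# Comb the loose shoe-rack rungs into rows

### The job

Three loose square shoe-rack rungs lie askew in the middle of the bench. Take the small toothed wooden hand rake by its handle and, still holding it, push its row of teeth across the bench to comb the three rungs into parallel rows, flat on the bench, side by side and close together; touch the rungs only with the rake. Then leave the rake standing level on its teeth on the bench and let go.

Things in the scene. Friction and masses are not known exactly. Their poses are not given: they have to be found in the camera images.
- rake: toothed wooden hand rake, 150 g, standing level on teeth and handle foot. Origin on the bench under the grip point; x along handle to head (starts roughly world +y, facing the rungs), z up. Handle 18 mm wide, 22-44 mm high, clear for x -65 to +40 mm; round foot at -80. Head 240 mm long along y, x 42 to 58 mm, 42 high; flat teeth to the bench, gaps 6 mm, pushing face at x = +58 mm. (The shoe brush is no rake.)
- rung_a: one of three alike square near-black shoe-rack rungs, 14 x 14 mm in section and 140 mm long over the short 10 mm round pegs at its ends, about 30 g, lying flat and loose on the bench. Origin at its centre (7 mm above the bench when lying flat), x axis along its length (starts within 35 degrees of world x; the three are spaced along y).
- rung_b: one of three alike square near-black shoe-rack rungs, 14 x 14 mm in section and 140 mm long over the short 10 mm round pegs at its ends, about 30 g, lying flat and loose on the bench. Origin at its centre (7 mm above the bench when lying flat), x axis along its length (starts within 35 degrees of world x; the three are spaced along y).
- rung_c: one of three alike square near-black shoe-rack rungs, 14 x 14 mm in section and 140 mm long over the short 10 mm round pegs at its ends, about 30 g, lying flat and loose on the bench. Origin at its centre (7 mm above the bench when lying flat), x axis along its length (starts within 35 degrees of world x; the three are spaced along y).
Not all that is in view belongs to the job. What is shaped like the rung_b but turquoise is not meant. What is shaped like the rung_c but blue is not meant.

How it is judged:
By the outcome, as a careful person would: the job done as asked, in the order asked, and still so for the second after the job is handed in, with the robot touching nothing.
It also fails if it takes over 38 s, if anything falls off the work surface, if the arm or the gripper's body presses on something with over 40 N, if the wrist force passes 120 N, or if a joint passes its speed limit or range.

### The arm

A 6-joint arm with a two-finger parallel gripper is mounted at the origin on the work surface. World frame = base frame: x ahead of the robot, y to its left, z up, the work surface at z = 0. Lengths are in mm, angles in rad, forces in N, time in s.
With the tool pointing down it reaches from about 300 to 950 mm from the base axis. Payload 3.1 kg.
Tool frame: the origin (TCP) lies at the very end of the fingers, on their centre line; the grasp point (between the pads) lies 19 mm behind it (arm.grasp_offset is the distance from the TCP to the grasp point, in mm); x points along the fingers, y is the direction in which the jaws open and shut, and the axes are right-handed (so a half turn about x gives the same grasp; the last joint's range is limited). The gripper opens to 85 mm and grips with 20 to 120 N. Pads are 22 mm wide; open, the fingers measure 114 mm over their backs; the gripper's body (76 mm by 85 mm) begins 54 mm behind the grasp point. The pads swing forward as they close: fully open they stand 13 mm farther back than shut.
Start: joints at [-1.198, 0.308, 1.634, -0, 1.2, -0.07], TCP at [267.77, -564.74, 231.272] pointing down, gripper open.
Joint ranges: [-3.06, 3.06], [-0.79, 1.96], [0.05, 2.63], [-1.19, 4.34], [0.05, 2.64], [-2.94, 2.94]. Speed limits (rad/s): [2.79, 2.79, 3.14, 3.14, 3.14, 3.14].

### API

Orientations are given as [roll, pitch, yaw] about the fixed x, y, z axes, in that order (R = Rz(yaw) Ry(pitch) Rx(roll)).
In Python, from workcell import arm gives the robot as it stands. Calls block until the motion is done:
- arm.move_ptp(position, orientation): joint-space move of the TCP to a pose.
- arm.servo_line(position, max_speed=150, orientation=None): straight line of the TCP; orientation=None keeps the orientation; max_speed is the mean speed in mm/s.
- arm.goto_joints(angles): joint-space move.
- arm.grip(opening): opening from 0.0 (shut) to 1.0 (fully open); the grip force is fixed at half the most; returns when the fingers have stopped.
- arm.sleep(seconds).
- arm.solve_ik(position, orientation): joint angles nearest the present ones, or None.
- arm.read_state(): the state.
- arm.capture(name): name is "scene" or "side" or "wrist"; returns (picture, depth): 420x560x3 uint8, blue, green, red; 420x560 float32, mm along the optical axis (not along the pixel's ray), 0 where there is no reading.
- arm.camera_params(name): a dict with "fovy" (degrees; the focal length in pixels is half the picture's height over the tangent of half this angle, whatever the lens; pixels are square), "cx", "cy" (the principal point, pixels), "eye" and "orientation" of the camera in the world. Camera axes: x right, y up, looking along -z (the intrinsics and any distortion apply to the point x, -y, -z); pixel columns grow to the right and rows downward; lengths in mm; the calibration is good to about 2 mm. A picture is of the moment at which its call begins: read the wrist's pose just before it. camera_params takes no time and is no camera call; for the wrist camera it gives the pose at the moment of the call.
A pose or a line that the arm cannot do raises arm.PlanningError and nothing moves.
- arm.job_done(): hands the job in, once; it reports no verdict.
The state is a dict: "t": time; "joints": joint angles; "qd": joint speeds; "joint_torque": joint torques, N m; "eef_pos": TCP position; "eef_rot": TCP orientation; "force": force on the tool from outside, world axes, zero at the start; "torque": the same for the moment, N m; "grip_width": opening from 0.0 (shut) to 1.0 (fully open).
Only numpy, scipy, OpenCV 4.12 (cv2) and the standard library are available. Lean on these libraries where they do the work, as an engineer would, in place of code of your own. Each camera call takes 0.05 s, during which the arm holds its last target. There are 200 camera calls.

## Working session

There is one attempt and no reset: what is moved stays moved. The work goes in short steps, each a Python script; the robot and the scene stay as the last script left them, time stands still between calls to the robot, and variables do not carry over. Pictures are saved under pics/ and viewed, about 8 in all and at most 12, crops included, and the job is handed in when it is done.

```bash
mkdir -p pics; ls; python3 - <<'E'
from workcell import arm
import cv2
for n in("scene","side"):
    im,d=arm.capture(n); cv2.imwrite(f"pics/{n}0.png",im); cv2.imwrite(f"pics/{n}0_d.tiff",d); print(n,arm.camera_params(n),(d>0).mean())
print(arm.read_state(), arm.grasp_offset)
E
```

```text
pics
scene {'fovy': 49.906697479937236, 'cx': 276.74293587740556, 'cy': 212.2311385812603, 'eye': array([1195.70210503, -194.6593551 ,  819.18401305]), 'orientation': array([0.78318296, 0.0176619 , 1.33388895])} 0.9960331632653061
side {'fovy': 57.10894793834487, 'cx': 278.89426982120364, 'cy': 209.7312565109027, 'eye': array([377.78481988, 584.93297829, 547.02085018]), 'orientation': array([ 0.86339726,  0.02286331, -2.98364614])} 0.9960884353741497
{'t': 0.1, 'joints': array([-1.19767556e+00,  3.08959158e-01,  1.63508789e+00, -4.81889212e-05,
        1.19971261e+00, -6.97242556e-02]), 'qd': array([-0.00075051, -0.00123123, -0.00337357, -0.00115886, -0.000563  ,
       -0.00152353]), 'joint_torque': array([-4.12553618e-04, -4.16409051e+01, -2.77644753e+01, -1.19441042e-04,
        4.03694765e-03,  2.93532494e-06]), 'eef_pos': array([ 267.4877312 , -564.01697199,  230.12261679]), 'eef_rot': array([-1.61981703,  1.56862886,  1.96463817]), 'force': array([-0.0375238 ,  0.77421139,  0.13584707]), 'torque': array([0.0268507 , 0.00394559, 0.00287929]), 'grip_width': 1.0005421344231793} 18.700000000000003
```

View pics/scene0.png

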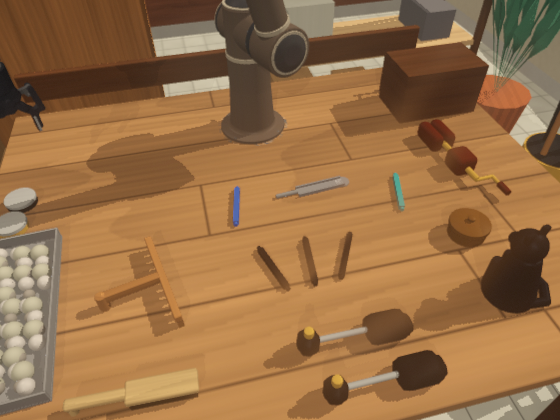

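View pics/side0.png

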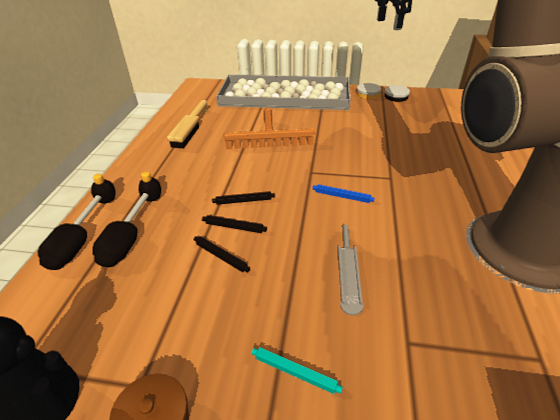

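The scene view shows the rake at about (150,280), with its head facing right (+y). The three black rungs are near (272,267), (310,260) and (345,255). The blue (236,205) and turquoise (398,190) decoys and the shoe trees (from row 320 down) lie to the sides. The side view agrees.

```bash
cat > h.py <<'E'
import numpy as np, cv2
from scipy.spatial.transform import Rotation as Ro
def ray(p,uv,h=420):
    f=h/2/np.tan(np.radians(p["fovy"])/2); uv=np.asarray(uv,float).reshape(-1,2)
    c=np.c_[(uv[:,0]-p["cx"])/f,-(uv[:,1]-p["cy"])/f,-np.ones(len(uv))]
    return c@Ro.from_euler("xyz",p["orientation"]).as_matrix().T
def onplane(p,uv,z):
    r=ray(p,uv); return p["eye"]+r*((z-p["eye"][2])/r[:,2])[:,None]
def cloud(p,d):
    v,u=np.mgrid[:d.shape[0],:d.shape[1]]
    return (p["eye"]+ray(p,np.c_[u.ravel(),v.ravel()])*d.reshape(-1,1)).reshape(d.shape+(3,))
def blobs(im,p,P,mask,amin=80):
    "minAreaRect of the mask's pieces, in bench coordinates from depth"
    n,l,s,_=cv2.connectedComponentsWithStats(mask.astype(np.uint8)); out=[]
    for i in range(1,n):
        if s[i,4]<amin: continue
        q=P[l==i]; q=q[np.abs(q[:,2])<60]
        if len(q)<20: continue
        m=np.median(q,0); out.append((s[i,:5],m,q))
    return out
def rungs(im,p,xr=(350,850),yr=(-250,350)):
    hsv=cv2.cvtColor(im,cv2.COLOR_BGR2HSV); n,l,s,c=cv2.connectedComponentsWithStats(((hsv[...,2]<75)).astype(np.uint8)); R=[]
    for i in range(1,n):
        if s[i,4]<60: continue
        v,u=np.where(l==i); q=onplane(p,np.c_[u,v],7)[:,:2].astype(np.float32)
        (cx,cy),(w,h),a=cv2.minAreaRect(q)
        if not(xr[0]<cx<xr[1] and yr[0]<cy<yr[1]): continue
        if max(w,h)>190: pass
        if w<h: a+=90
        R.append((round(cx),round(cy),round(max(w,h)),round(min(w,h)),round((a+90)%180-90,1),s[i].tolist()))
    return R
E
python3 - <<'E'
from h import *
from workcell import arm
for n in("scene","side"):
    p=arm.camera_params(n); im=cv2.imread(f"pics/{n}0.png"); d=cv2.imread(f"pics/{n}0_d.tiff",-1); P=cloud(p,d)
    print(n); [print(r) for r in rungs(im,p)]
    # rake: points above bench, 
    z=P[...,2]; m=(z>14)&(z<60)&(P[...,0]>350)&(P[...,0]<950)&(P[...,1]>-420)&(P[...,1]<-60)
    for b in blobs(im,p,P,m,80):
        q=b[2]; print(b[0],b[1].round(),cv2.minAreaRect(q[:,:2].astype(np.float32)),np.percentile(q[:,2],[5,50,95,99]).round())
    bz=z[(abs(P[...,0]-600)<150)&(abs(P[...,1]-150)<250)]; print("bench z",np.median(bz))
    np.save(f"pics/{n}P.npy",P)
E
```

```text
scene
[ 109  237   75   88 1340] [ 577. -328.   42.] ((570.6070556640625, -362.3444519042969), (241.57814025878906, 119.76248168945312), 12.511406898498535) [28. 42. 46. 47.]
[296 332   9  24 144] [791. -65.  42.] ((785.4302978515625, -65.560546875), (37.5706787109375, 11.161115646362305), 1.6260606050491333) [24. 42. 51. 53.]
[ 107  368   92   40 2182] [ 808. -335.   36.] ((804.7919921875, -341.3414306640625), (157.47084045410156, 46.44805145263672), 87.59123229980469) [28. 36. 38. 39.]
bench z 0.40336225315286356
side
(800, -71, 95, 48, -65.5, [139, 177, 22, 25, 368])
(574, -68, 137, 28, 16.7, [213, 192, 62, 13, 437])
(576, 19, 141, 26, -5.9, [202, 216, 65, 17, 526])
(799, 104, 123, 79, 89.1, [93, 221, 45, 46, 1445])
(580, 103, 144, 24, -29.8, [194, 237, 56, 35, 560])
[167 110  32  34 576] [ 799. -314.   35.] ((803.85546875, -338.4701843261719), (161.75230407714844, 44.90283966064453), 88.2250747680664) [17. 35. 37. 38.]
[ 224  111   90   34 1099] [ 566. -307.   36.] ((571.4949340820312, -358.5415344238281), (237.56326293945312, 125.94248962402344), 13.330599784851074) [17. 36. 44. 45.]
bench z 0.5941343392623821
```

```bash
cat >> h.py <<'E'
def tool(psi,flip=1):
    "tool pointing down, jaws along rake y for rake yaw psi"
    y=flip*np.array([-np.sin(psi),np.cos(psi),0]); x=np.array([0,0,-1.])
    import warnings; warnings.simplefilter("ignore")
    return Ro.from_matrix(np.c_[x,y,np.cross(x,y)]).as_euler("xyz")
E
python3 - <<'E'
from h import *
from workcell import arm
for n in("scene","side"):
    P=np.load(f"pics/{n}P.npy"); z=P[...,2]; X,Y=P[...,0],P[...,1]
    q=P[(z>30)&(z<60)&(X>430)&(X<700)&(Y>-440)&(Y<-240)]
    psi=np.radians(102.9); xr=np.array([np.cos(psi),np.sin(psi)]); yr=np.array([-xr[1],xr[0]])
    a=q[:,:2]@xr; b=q[:,:2]@yr; hd=a>a.max()-14; k=np.polyfit(b[hd],a[hd],1); print("slope deg",np.degrees(np.arctan(k[0])),"a pct",np.percentile(a,[.5,1,99,99.5]),"b ends",np.percentile(b[hd],[.5,99.5]),"handle b",np.median(b[a<a.max()-40]))
    im=cv2.imread(f"pics/{n}0.png"); hsv=cv2.cvtColor(im,cv2.COLOR_BGR2HSV)
    for nm,lo,hi in(("blue",(105,120,60),(130,255,255)),("turq",(78,120,60),(98,255,255))):
        m=cv2.inRange(hsv,lo,hi)>0; m&=(X<700)&(X>300)&(abs(Y)<400); print(nm,np.percentile(P[m][:,:2],[1,99],axis=0).round().tolist())
    m=(z>8)&(X>430)&(X<780)&(Y>-150)&(Y<350)
    for s,c,_ in blobs(im,None,P,m,40): print("obj",s,c.round(),np.percentile(_,[2,98],axis=0).round().tolist())
for f in(1,-1):
  for psi in(90,103):
    for z in (200,14): print(f,psi,arm.solve_ik([600,-375,z],tool(np.radians(psi),f)), arm.solve_ik([577,100,z],tool(np.pi/2,f)))
print(arm.camera_params("wrist"))
E
```

```text
slope deg 0.2173151433128895 a pct [-559.94370449 -558.7274531  -421.07309651 -420.61973565] b ends [-595.22158683 -358.80170689] handle b -480.3083466421778
blue [[303.0, -129.0], [421.0, -101.0]]
turq [[349.0, 305.0], [410.0, 330.0]]
obj [397 195   8  15  85] [456. 295.  13.] [[432.0, 286.0, 10.0], [476.0, 308.0, 17.0]]
obj [338 232  14  47 282] [588.  98.  14.] [[523.0, 68.0, 10.0], [641.0, 133.0, 17.0]]
obj [302 236  16  49 304] [584.  16.  14.] [[513.0, 5.0, 10.0], [643.0, 27.0, 17.0]]
obj [256 246  34  45 339] [583. -69.  14.] [[513.0, -92.0, 9.0], [641.0, -49.0, 17.0]]
obj [362 309  47  19 340] [772. 105.  42.] [[760.0, 68.0, 28.0], [780.0, 156.0, 47.0]]
obj [296 327  16  14  55] [774. -63.  48.] [[766.0, -69.0, 37.0], [780.0, -54.0, 51.0]]
slope deg 0.28993261910990636 a pct [-556.67219324 -554.55035102 -415.74997174 -415.30325014] b ends [-594.31082502 -358.74969755] handle b -476.2865559678344
blue [[301.0, -126.0], [421.0, -95.0]]
turq [[346.0, 291.0], [474.0, 335.0]]
obj [140 172  21  34 328] [771. -34.  36.] [[761.0, -59.0, 11.0], [780.0, 1.0, 57.0]]
obj [212 191  62  11
[... 970 characters left out ...]
   0.          0.91368101 -0.62011799] [ 9.72545408e-02  5.22609024e-01  1.84088333e+00 -4.44089210e-16
  7.78100304e-01  9.72545408e-02]
-1 103 [-0.62011799  0.49150246  1.44396821  0.          1.20612198 -0.84701079] [ 9.72545408e-02  2.64541049e-01  1.75685279e+00 -4.44089210e-16
  1.12019881e+00  9.72545408e-02]
-1 103 [-0.62011799  0.70359364  1.524318    0.          0.91368101 -0.84701079] [ 9.72545408e-02  5.22609024e-01  1.84088333e+00 -4.44089210e-16
  7.78100304e-01  9.72545408e-02]
{'fovy': 58.65523125023705, 'cx': 286.42531506574534, 'cy': 210.6869330718678, 'eye': array([ 336.46198   , -533.15797823,  373.46180525]), 'orientation': array([-0.30241611,  0.0024998 , -1.12634729])}
```

```bash
python3 - <<'E'
from h import *
from workcell import arm
psi=np.radians(103.1); xr=np.array([np.cos(psi),np.sin(psi)]); yr=np.array([-xr[1],xr[0]])
a0=np.radians(102.9); o=-475*np.array([np.cos(a0),np.sin(a0)])-477.5*np.array([-np.sin(a0),np.cos(a0)])
print("origin",o)
arm.move_ptp([*o,150],tool(psi,-1)); arm.sleep(.2)
p=arm.camera_params("wrist"); im,d=arm.capture("wrist"); cv2.imwrite("pics/w1.png",im); P=cloud(p,d)
X,Y,z=P[...,0],P[...,1],P[...,2]
q=P[(z>30)&(z<60)&(X>430)&(X<710)&(Y>-460)&(Y<-240)]
u=(q[:,:2]-o)@xr; v=(q[:,:2]-o)@yr
print(np.percentile(u,[.5,1,99,99.5]),"z",np.percentile(q[:,2],[5,50,95]))
h=(u>-65)&(u<35)&(abs(v)<20); print("handle v",np.percentile(v[h],[1,50,99]),np.polyfit(u[h],v[h],1),"head v",np.percentile(v[u>42],[1,99]))
hd=(u>40)&(u<62); print("head slope",np.degrees(np.arctan(np.polyfit(v[hd],u[hd],1)[0])), np.percentile(u[hd],[1,99]))
st=arm.read_state();print(st["t"],st["eef_pos"],p["eye"])
E
```

```text
origin [ 571.49227533 -356.40963685]
[-90.15611358 -88.02400481  54.91616027  55.25560261] z [40.1104695  42.83163246 45.15214949]
handle v [-5.49501351  3.41227749 12.28223896] [-0.01195373  3.24290705] head v [-113.0474567   119.32316315]
head slope 0.29720518728698475 [40.3321625  55.22272793]
1.7583 [ 570.95197681 -357.5362381   150.42010661] [ 553.74916858 -284.89392651  293.73049344]
```

View pics/w1.png

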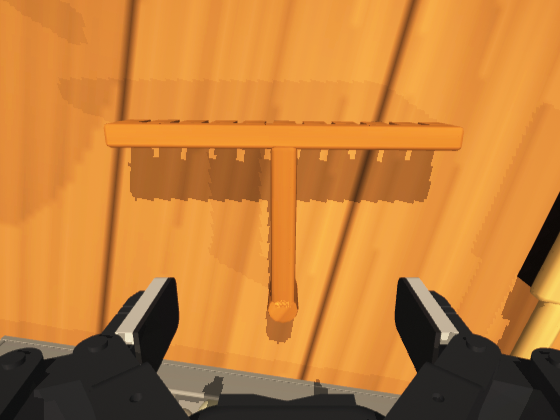

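The wrist view shows the rake squarely below: head from (105,135) to (462,138), handle from (283,150) to (283,310). My origin is off by about (-2.5,+3.3) mm in the rake frame and about 0.4° in yaw. I'll correct those and grasp.

```bash
python3 - <<'E'
from h import *
from workcell import arm
psi=np.radians(102.7); xr=np.array([np.cos(psi),np.sin(psi)]); yr=np.array([-xr[1],xr[0]])
o=np.array([571.5,-356.4])-2.5*xr+3.3*yr; T=tool(psi,-1)
S=lambda s:(lambda r:print(s,round(r["t"],2),r["eef_pos"].round(1),r["force"].round(1),round(r["grip_width"],3)))(arm.read_state())
arm.servo_line([*o,60],200,T); arm.servo_line([*o,14],80,T); S("down")
arm.grip(0.0); S("grip")
arm.servo_line([*o,34],60,T); S("lift")
arm.servo_line([577,-205,34],150,tool(np.pi/2,-1)); arm.sleep(.2); S("start")
p=arm.camera_params("wrist"); im,d=arm.capture("wrist"); cv2.imwrite("pics/w2.png",im); P=cloud(p,d)
X,Y,z=P[...,0],P[...,1],P[...,2]
q=P[(z>45)&(z<80)&(X>440)&(X<710)&(Y>-180)&(Y<-120)]
print(np.percentile(q,[1,50,99],axis=0).round(1),"slope deg",np.degrees(np.arctan(np.polyfit(q[:,0],q[:,1],1)[0])),"tilt across",np.polyfit(q[:,0],q[:,2],1))
h=P[(z>45)&(z<80)&(abs(X-577)<8)&(Y>-300)&(Y<-150)]; print("tilt along",np.polyfit(h[:,1],h[:,2],1),len(h))
im,d=arm.capture("side"); cv2.imwrite("pics/s2.png",im[80:290,150:430].repeat(2,0).repeat(2,1))
E
```

```text
down 3.08 [ 568.8 -359.5   13.7] [-0.1  0.   0.7] 0.998
grip 3.71 [ 569.2 -359.9   14.4] [-0.3 -0.9  2.3] 0.204
lift 4.19 [ 569.2 -359.8   34.7] [-0.7  1.1 -1.3] 0.2
start 5.58 [ 577.  -205.8   34. ] [-0.8  0.2 -1.2] 0.199
[[ 488.4 -177.8   47.2]
 [ 576.  -156.    62. ]
 [ 661.7 -148.9   64.7]] slope deg -0.15497409768701234 tilt across [-2.62866630e-04  6.13468657e+01]
tilt along [-2.03123299e-02  5.98659659e+01] 11285
```

View pics/s2.png

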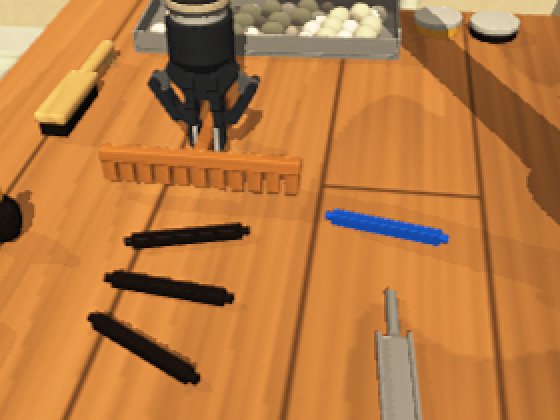

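The side view shows the rake held level just behind the rungs. Its head clears the blue decoy, whose near end is at (330,215). I'll lower it until the teeth touch, then push.

```bash
python3 - <<'E'
from h import *
from workcell import arm
T=tool(np.pi/2,-1)
S=lambda s:(lambda r:print(s,round(r["t"],2),r["eef_pos"].round(1),r["force"].round(1),r["torque"].round(2),round(r["grip_width"],3)))(arm.read_state())
arm.servo_line([577,-205,15.5],40,T); S("low"); arm.servo_line([577,-205,14.7],20,T); S("low2")
for y in(-100,0,95): arm.servo_line([577,y,14.7],65,T); S(y)
arm.sleep(.2)
im,d=arm.capture("side"); cv2.imwrite("pics/s3.png",im[100:310,150:430].repeat(2,0).repeat(2,1))
for n in("scene","side"):
    im,d=arm.capture(n)
    for r in rungs(im,arm.camera_params(n)): print(n,r)
E
```

```text
low 6.28 [ 576.8 -204.9   15.1] [-0.4 -0.5 -1.5] [-0.05 -0.03 -0.  ] 0.202
low2 6.53 [ 576.9 -204.9   14.6] [-0.5  0.2 -0.5] [ 0.01 -0.03  0.02] 0.198
-100 8.3 [ 577.1 -100.3   14.7] [ 0.3 -0.  -0.7] [-0.04 -0.04  0.02] 0.201
0 9.99 [ 5.77e+02 -3.00e-01  1.47e+01] [ 0.6  0.4 -2. ] [ 0.02  0.04 -0.02] 0.205
95 11.6 [577.   94.7  14.7] [-0.7 -0.7 -1.4] [-0.01 -0.01 -0.03] 0.201
side (678, -183, 108, 47, 40.6, [190, 155, 40, 18, 88])
side (635, -32, 279, 144, -63.1, [180, 167, 72, 82, 2686])
side (799, -69, 90, 48, -65.5, [139, 178, 22, 24, 359])
side (799, 104, 123, 79, 89.1, [93, 221, 44, 46, 1428])
side (577, 174, 145, 52, 0.0, [172, 268, 80, 31, 1721])
```

View pics/s3.png

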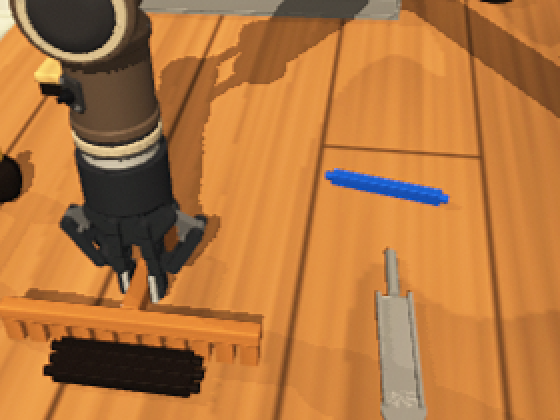

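The side view shows the three rungs packed flush and parallel against the teeth, at about (125,365) in the crop. The measured block is 145 x 52 mm at 0°. Next I'll back off, set the rake down, release and clear.

```bash
python3 - <<'E'
from h import *
from workcell import arm
T=tool(np.pi/2,-1)
S=lambda s:(lambda r:print(s,round(r["t"],2),r["eef_pos"].round(1),r["force"].round(1),round(r["grip_width"],3)))(arm.read_state())
arm.servo_line([577,60,14.7],50,T); S("back")
z=14.5
while z>13 and arm.read_state()["force"][2]<2.5: arm.servo_line([577,60,z],20,T); arm.sleep(.1); S(z); z-=.3
arm.grip(1.0); S("open"); arm.servo_line([577,60,120],80,T); arm.servo_line([577,-150,230],200,T); arm.sleep(.3); S("clear")
for n in("scene","side"):
    p=arm.camera_params(n); im,d=arm.capture(n); cv2.imwrite(f"pics/{n}4.png",im); P=cloud(p,d); X,Y,z=P[...,0],P[...,1],P[...,2]
    for r in rungs(im,p): print(n,r)
    m=(X>480)&(X<680)&(Y>135)&(Y<230)&(z>9); print("rungs z",np.percentile(z[m],[2,50,98]),np.percentile(Y[m],[1,99]))
    q=P[(X>440)&(X<710)&(Y>95)&(Y<125)&(z>34)]; print("head",np.percentile(q,[1,50,99],axis=0).round(1).tolist(),np.degrees(np.polyfit(q[:,0],q[:,2],1)[0]))
    h=P[(abs(X-577)<9)&(Y>-20)&(Y<98)&(z>36)]; print("handle tilt deg",np.degrees(np.polyfit(h[:,1],h[:,2],1)[0]),h[:,2].mean())
E
```

```text
back 12.8 [577.   60.   14.7] [ 0.3 -0.2 -1.7] 0.202
14.5 13.15 [577.   60.2  14.5] [-0.2 -0.3 -1.5] 0.198
14.2 13.5 [577.   60.2  14.4] [0.2 0.5 1.3] 0.201
13.899999999999999 13.85 [577.   60.2  14.4] [-3.2  1.3  5.6] 0.197
open 14.52 [577.   60.   13.9] [-0.7 -0.5 -0.8] 0.995
clear 17.62 [ 576.9 -149.3  229.6] [ 0.8 -1.4 -0.6] 0.996
rungs z [10.02875383 13.82804948 17.21519359] [151.15778069 193.52796842]
head [[462.9, 97.0, 34.4], [592.2, 106.6, 41.7], [697.1, 116.2, 45.7]] -0.0750445902054945
handle tilt deg -0.12005273701242697 43.567747216570396
side (800, -71, 95, 48, -65.5, [139, 177, 22, 25, 365])
side (799, 104, 123, 79, 89.1, [93, 221, 45, 46, 1440])
side (577, 174, 145, 53, 0.0, [172, 268, 80, 31, 1745])
rungs z [ 9.90903774 14.18156658 16.07735486] [154.61395953 196.73306646]
head [[460.5, 97.7, 34.2], [574.6, 115.1, 41.7], [694.9, 120.2, 44.6]] 0.06483976444981228
handle tilt deg 0.017966245831364663 43.47411440570097
```

View pics/side4.png

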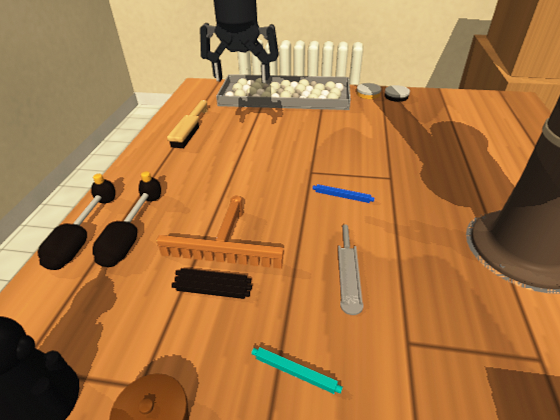

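View pics/scene4.png

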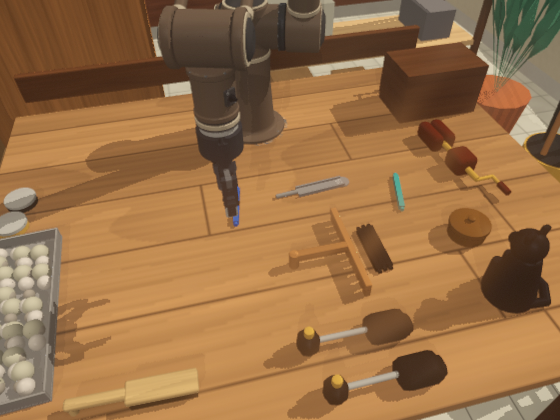

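The rungs lie flat, packed side by side at side-view (212,283) and scene-view (373,248). The rake stands level behind them at (225,245) in the side view, and nothing else has moved. I'll hand it in.

```bash
python3 -c "
from workcell import arm
arm.job_done(); print(arm.read_state()['t'])"
```

```text
the job is handed in; nothing more can be done
the job is handed in; nothing more can be done
```

I gripped the rake by its handle and pushed it about 300 mm in +y, which combed the three black rungs into one tight, parallel block. I then backed off 35 mm, set the rake down on its teeth, let go and moved the arm clear. The job is handed in; the robot clock was about 18 s, against the 38 s limit.

What my last checks showed:
- **Rungs:** the block measures about 145 x 53 mm at 0° in the side view, or about 42 mm across by depth, which is three 14 mm rungs touching. The 53 mm figure is larger because that view also sees the block's side. The tops are at about 14 mm, so the rungs are flat.
- **Rake:** it stands level, with tilt of at most about 0.1°, and is clear of the rungs.
- **Other objects:** the blue and turquoise decoys and everything else look unmoved.
- **Forces:** the highest force in the readings I took was about 6 N at the wrist, when setting the rake down.

No check failed. The scene camera's colour mask did not pick up the rungs, so its rung figures come from depth. Those agree with the side camera to about 3 mm.

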